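Unstack the mould pieces onto their rubber pads

ROBOT

A 6-joint arm with a two-finger parallel gripper is mounted at the origin on the work surface. World frame = base frame: x ahead of the robot, y to its left, z up, the work surface at z = 0. Lengths are in m, angles in rad, forces in N, time in s.
With the tool pointing down it reaches from about 0.35 to 0.775 m from the base axis. Payload 5.5 kg.
Tool frame: the origin (TCP) lies midway between the tips of the shut fingers; the grasp point (between the pads) lies 19 mm behind it (r.grasp_offset is the distance from the TCP to the grasp point, in m); z points along the fingers, y is the line along which they close (so a half turn about z gives the same grasp; the last joint's range is limited). The gripper opens to 85 mm and grips with 20 to 120 N. Pads are 22 mm wide; open, the fingers measure 114 mm over their backs; the gripper's body (76 mm by 85 mm) begins 54 mm behind the grasp point. The pads swing forward as they close: fully open they stand 13 mm farther back than shut.
Start: joints at [-1.382, 0.313, 0.046, 1.304, 0, 1.431], TCP at [0.186, -0.544, 0.231] pointing down, gripper open.
Joint ranges: [-2.76, 2.76], [-0.86, 1.69], [-1.03, 1.26], [-2.2, 2.34], [-1.47, 1.5], [-3.14, 3.14]. Speed limits (rad/s): [2.57, 2.57, 3.14, 3.14, 3.14, 3.14].

INTERFACE

Orientations are given as a rotation vector (axis times angle).
In Python, from bench import r gives the robot as it stands.
- The arm moves only by the shell command python3 -m crank 'ROWS' [OPENING] [FORCE]. ROWS is a JSON list of rows, 1 to 5 of them, each an object with the fields sx, sy, sz (the shift in m), spin (a turn about the tool's z in rad); a field left out counts as zero; each row is the pose to reach, as a shift and turn from the pose commanded when the command began, along the tool's axes at that moment; what a row does not reach only later rows make up. A row lasts 1/12 s, in which the tool goes at most 0.0417 m and 0.125 rad, less where a joint would pass 70% of its speed; a pose out of reach is approached as far as the arm can. OPENING is the finger opening in m, set as the command begins (- or left out keeps the last). The fingers move at their own pace and stop on an object; FORCE is the grip in N (left out, the last holds). Time passes only in rows, so rows that do not move let the fingers close. It prints the time, the measured TCP pose, the force, the opening and the grip force at its end. Input that does not fit is refused with a message, and nothing moves.
- r.sense(): the state, without advancing time (a new reading comes with each control period).
- r.capture(name): name is "scene" or "top"; returns a dict with "image" (420x560x3 uint8, blue, green, red), "z_map" (420x560 float32, m along the optical axis (not along the pixel's ray), 0 where there is no reading), "mtx" (3x3 intrinsics, pixels), "D" ([k1, k2, p1, p2, k3] as OpenCV has them; the pictures are not rectified), "position" and "attitude" of the camera in the world. Camera axes: x right, y down, z forward; pixel columns grow to the right and rows downward; lengths in m; the calibration is good to about 2 mm. A picture is of the moment at which its call begins.
- r.close_job(): hands the job in; it is judged then, once.
The state is a dict: "clock": time; "joint_pos": joint angles; "joint_vel": joint speeds; "joint_efforts": joint torques, N m; "tool_pos": TCP position; "tcp_rot": TCP orientation; "force": force on the tool from outside, world axes, zero at the start; "ft_torque": the same for the moment, N m; "width": finger opening in m; "grip_force": force on a finger pad.
Only numpy, scipy, OpenCV 4.12 (cv2) and the standard library are available. Lean on these libraries where they do the work, as an engineer would, in place of code of your own. Each camera call takes 0.05 s, during which the arm holds its last target. There are 200 camera calls.

TASK

The four red fibreglass mould pieces are stacked on the board. Take the stack apart and set each piece, right way up, wholly on the rubber pad cut to its own outline, lined up with it. Keep the pieces upright and never put one down on the bare bench; leave the small tin and the jar that stand among the pads where they are.

Things in the scene. Friction and masses are not known exactly. Their poses are not given: they have to be found in the camera images.
- long_piece: Largest mould piece, dull red: foot flange 230 x 68 x 6 mm, on it a block 200 x 56 mm, 30 mm high in all, flat top, bolt heads on the end flanges. 0.35 kg. At the start the bottom of the stack, on a 12 mm plywood board. Origin: centre of its underside; x along its length, y across, z up. Grasp across the 56 mm.
- round_piece: Round mould piece, dull red: foot flange 66 mm in diameter, 6 mm thick, above it a cylinder 54 mm in diameter, 45 mm high in all, pale round core on top. 0.15 kg. Starts on the long piece, about 52 mm from its middle along the length (either side), partly under the bar piece. Origin: centre of its underside, z up.
- square_piece: Square mould piece, dull red: foot flange 66 x 66 x 6 mm, above it a block 54 x 54 mm, 45 mm high in all, pale square core on top. 0.17 kg. Starts on the long piece on the other side of its middle, nearly square to it, partly under the bar piece. Origin: centre of its underside; x, y along its sides, z up.
- bar_piece: Short bar mould piece, dull red: block 92 x 38 x 30 mm, an 8 mm thick tab with bolt head at each end, 120 mm long over the tabs. 0.12 kg. Starts on top of the stack as a bridge from the round to the square piece, along the long piece; about 50 mm free under its middle. Origin: centre of its underside; x along its length, y across, z up. Grasp across the 38 mm at its middle.
- long_pad: Fixed pad: rectangle of plain plywood 5 mm thick (a 6 mm pale rim shows all round) under a black rubber top 4 mm thick; the rubber is 250 x 88 mm, 10 mm larger all round than the foot of the long piece. Rubber surface 9 mm above the bench. Origin on the bench under the pad's centre, z up; x along its length.
- round_pad: Fixed pad: disc of plain plywood 5 mm thick (a 6 mm pale rim shows all round) under a black rubber top 4 mm thick; the rubber is a disc of 86 mm diameter, 10 mm larger all round than the foot of the round piece. Rubber surface 9 mm above the bench. Origin on the bench under the pad's centre, z up.
- square_pad: Fixed pad: square of plain plywood 5 mm thick (a 6 mm pale rim shows all round) under a black rubber top 4 mm thick; the rubber is 86 x 86 mm, 10 mm larger all round than the foot of the square piece. Rubber surface 9 mm above the bench. Origin on the bench under the pad's centre, z up; x and y along its sides.
- bar_pad: Fixed pad: rectangle of plain plywood 5 mm thick (a 6 mm pale rim shows all round) under a black rubber top 4 mm thick; the rubber is 140 x 58 mm (the bar is 120 x 38), 10 mm larger all round than the foot of the bar piece. Rubber surface 9 mm above the bench. Origin on the bench under the pad's centre, z up; x along its length.
- tin: Small steel tin, 34 mm in diameter, 55 mm high, loose, standing between the pads nearer the robot, on its left (+y) half. Not to be moved. Origin: centre of its underside.
- jar: Small glass jar with a white cap, 34 mm in diameter, 55 mm high, loose, standing between the pads nearer the robot, on its right (-y) half. Not to be moved. Origin: centre of its underside.
There are look-alikes about, which are no part of the job. Leave any yellow look-alike of the round_piece alone. What is shaped like the bar_piece but grey is not meant.

How it is judged:
At the end, for the whole second after the job is handed in: Each of the four pieces rests upright (within 0.1 rad) on the rubber of its own pad, its centre within 15 mm of the pad's centre; the long and the bar piece lie along their pads within 0.25 rad, the square piece is square to its pad within 0.4 rad (any quarter turn); all are released and at rest (horizontal distance between long_piece and long_pad below 0.015 m and z of long_piece in the frame of long_pad between 0.005 and 0.013 m and angle between each of long_piece, round_piece, square_piece, bar_piece's own z axis and vertical below 0.1 rad and linear speed of each of long_piece, round_piece, square_piece, bar_piece below 0.02 m/s and angular speed of each of long_piece, round_piece, square_piece, bar_piece below 0.2 rad/s and horizontal distance between round_piece and round_pad below 0.015 m and z of round_piece in the frame of round_pad between 0.005 and 0.013 m and horizontal distance between square_piece and square_pad below 0.015 m and z of square_piece in the frame of square_pad between 0.005 and 0.013 m and horizontal distance between bar_piece and bar_pad below 0.015 m and z of bar_piece in the frame of bar_pad between 0.005 and 0.013 m and angle between the x axis of long_piece and the x axis of long_pad, either way round below 0.25 rad and angle between the x axis of bar_piece and the x axis of bar_pad, either way round below 0.25 rad and (angle between the x axis of square_piece and the x axis of square_pad, either way round below 0.4 rad or angle between the x axis of square_piece and the y axis of square_pad, either way round below 0.4 rad)); the robot touches nothing.
It fails at once if a mould piece is tipped over (more than 0.6 rad) (angle between any of long_piece, round_piece, square_piece, bar_piece's own z axis and vertical above 0.6 rad).
It fails at once if a mould piece is put on the bare bench (height (world z) of any of long_piece, round_piece, square_piece, bar_piece below 0.005 m).
It fails at once if the tin or the jar is moved by more than 25 mm (distance of any of tin, jar from where it was at the start of the episode above 0.025 m).
It also fails if it takes over 112 s, if anything falls off the work surface, if the arm or the gripper's body presses on something with over 40 N, if the wrist force passes 120 N, or if a joint passes its speed limit or range.

## Working session

There is one attempt and no reset: what is moved stays moved. The work goes in short steps, Python scripts to look and compute and a shell command to move; the robot and the scene stay as the last step left them, time stands still between calls to the robot, and variables do not carry over. Pictures are saved under pics/ and viewed, at most 14 in all, crops included, and the job is handed in when it is done.

```bash
ls; mkdir -p pics; python3 - <<'E'
from bench import r
import cv2,numpy as np
s=r.sense();print({k:np.round(v,3).tolist() for k,v in s.items()})
for n in("top","scene"):
    c=r.capture(n);cv2.imwrite(f"pics/{n}0.png",c["image"]);np.savez(f"{n}0.npz",**c)
    print(n,c["mtx"].tolist(),c["D"],c["position"],c["attitude"])
print(r.grasp_offset)
E
```

```text
pics
{'clock': 0.0, 'joint_pos': [-1.382, 0.314, 0.045, 1.304, -0.0, 1.431], 'joint_vel': [0.001, 0.003, 0.0, -0.0, -0.001, -0.001], 'joint_efforts': [0.0, -48.063, 29.853, 0.019, -0.0, -0.0], 'tool_pos': [0.186, -0.544, 0.23], 'tcp_rot': [-3.097, -0.514, 0.0], 'force': [0.069, 0.089, 0.292], 'ft_torque': [0.067, -0.006, 0.05], 'grip_force': 0.0, 'width': 0.085}
top [[526.6225235202877, 0.0, 277.66493495333447], [0.0, 526.6225235202877, 213.28353910900705], [0.0, 0.0, 1.0]] [0.05374252 0.         0.         0.         0.        ] [0.39698902 0.06583563 1.32813214] [-2.17828279  2.21177393 -0.06669572]
scene [[384.3350551387954, 0.0, 276.9912054974301], [0.0, 384.3350551387954, 206.36192032250148], [0.0, 0.0, 1.0]] [0.03676776 0.         0.         0.         0.        ] [ 0.85028766 -0.51719326  0.53017877] [-2.07591515 -0.5692542   0.32826131]
0.0187
```

View pics/top0.png

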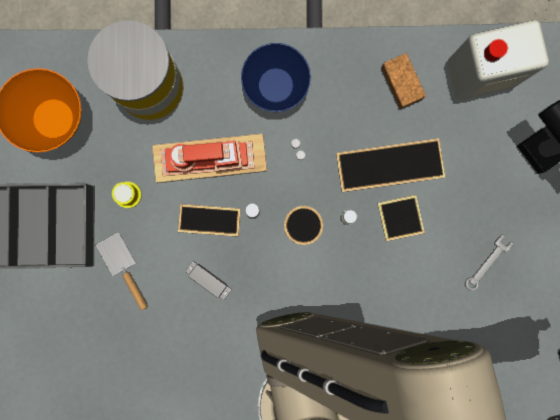

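View pics/scene0.png

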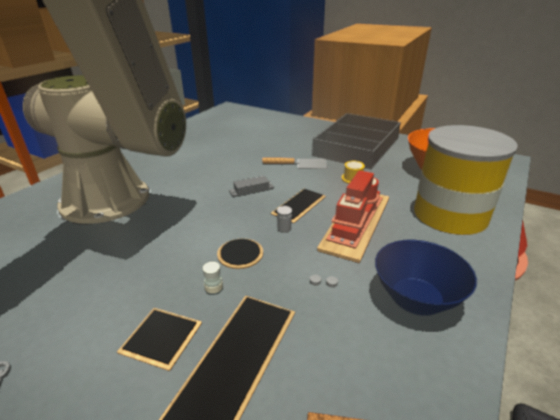

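The top view shows the stack at about (208,156). The pads are at: bar (209,220), round (304,225), square (402,218), long (391,165). The tin is at (252,211) and the jar at (349,217). Next I measure them.

```bash
cat > h.py <<'E'
import cv2,numpy as np
from scipy.spatial.transform import Rotation as R
def rays(c,uv):
    p=cv2.undistortPoints(np.array(uv,float).reshape(-1,1,2),c["mtx"],c["D"])[:,0]
    return np.c_[p,np.ones(len(p))]@R.from_rotvec(c["attitude"]).as_matrix().T
def at_z(c,uv,z):
    d=rays(c,uv);return c["position"]+d*((z-c["position"][2])/d[:,2])[:,None]
def at_depth(c,uv):
    uv=np.array(uv);return c["position"]+rays(c,uv)*c["z_map"][uv[:,1],uv[:,0]][:,None]
def rect(P):  # centre, size, angle of long side (deg)
    (x,y),(w,h),a=cv2.minAreaRect((P[:,:2]*1000).astype(np.float32))
    if w<h:w,h,a=h,w,a+90
    return np.round([x,y,w,h,(a+90)%180-90],1)
E
cat > m.py <<'E'
from h import *
c=dict(np.load("top0.npz"));im=c["image"]
dark=(im.max(2)<70).astype(np.uint8)
for n,(u,v) in dict(bar=(209,220),round=(304,225),square=(402,218),long=(391,165)).items():
    _,l=cv2.connectedComponents(dark);m=(l==l[v,u]);vv,uu=np.nonzero(m)
    P=at_z(c,np.c_[uu,vv],.009);print(n,m.sum(),rect(P),np.round(P.mean(0)*1000,1))
# red stack by height
vs,us=np.mgrid[125:190,145:275];uv=np.c_[us.ravel(),vs.ravel()]
P=at_depth(c,uv);print(np.histogram(P[:,2],np.arange(0,.15,.005)))
b=im[uv[:,1],uv[:,0]].astype(int);red=(b[:,2]>1.6*b[:,1])
for lo,hi in((.108,.13),(.08,.095),(.036,.048)):
    k=(P[:,2]>lo)&(P[:,2]<hi);print(lo,k.sum(),rect(P[k]),P[k].mean(0),'red',rect(P[k&red]))
for n,(u,v) in dict(tin=(252,211),jar=(349,217)).items():
    print(n,np.round(at_z(c,[(u,v)],.055),3),at_depth(c,[(u,v)]))
cv2.imwrite("pics/crop1.png",cv2.resize(im[125:245,145:275],None,fx=5,fy=5,interpolation=cv2.INTER_CUBIC))
E
python3 m.py
```

```text
bar 1183 [457.4 232.4 136.5  54.4  84.9] [457.5 232.1   9. ]
round 837 [441.1  -4.3  80.6  79.7  25.6] [441.3  -4.4   9. ]
square 1079 [ 455.8 -249.2   82.3   81.7  -78.9] [ 455.8 -249.2    9. ]
long 3271 [ 589.5 -226.4  246.7   84.4  -82.8] [ 589.6 -226.6    9. ]
(array([1738,  569, 1021,  431,  104,   17,   21,  139,  294,  188,   53,
         18,   17,   13,   18,   14,  102,  343,  114,   91,   28,   19,
        183,  408,   47,    0,    0,    0,    0]), array([0.   , 0.005, 0.01 , 0.015, 0.02 , 0.025, 0.03 , 0.035, 0.04 ,
       0.045, 0.05 , 0.055, 0.06 , 0.065, 0.07 , 0.075, 0.08 , 0.085,
       0.09 , 0.095, 0.1  , 0.105, 0.11 , 0.115, 0.12 , 0.125, 0.13 ,
       0.135, 0.14 , 0.145]))
0.108 648 [610.7 232.7  92.   38.8 -85.8] [0.61001192 0.23215462 0.11630891] red [610.7 232.3  91.2  38.8 -85.8]
0.08 559 [609.4 235.  160.4  56.7 -86.9] [0.60770311 0.22697843 0.08758102] red [609.4 235.  160.4  56.7 -86.9]
0.036 560 [608.9 233.8 200.5  65.9 -87.3] [0.60089712 0.22792577 0.04248346] red [612.9 234.1 199.9  60.1 -85.9]
tin [[0.475 0.122 0.055]] [[0.47502393 0.12152698 0.05580036]]
jar [[ 0.457 -0.113  0.055]] [[ 0.45690829 -0.11271114  0.05646213]]
```

View pics/crop1.png

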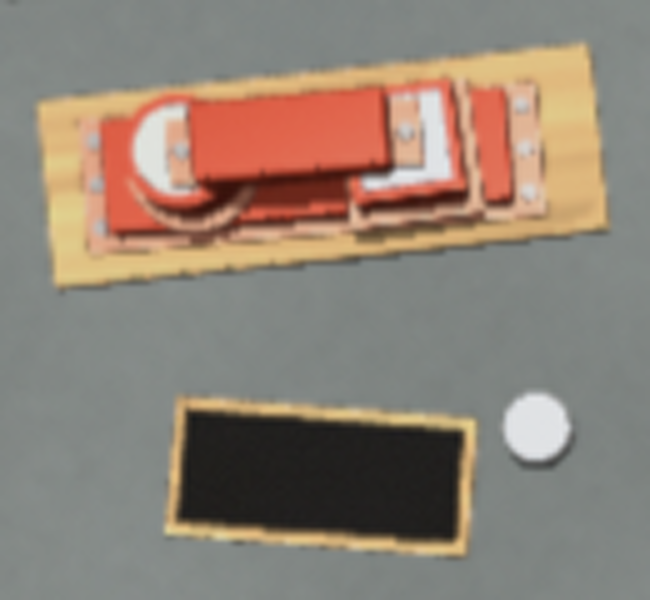

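```bash
cat > to.py <<'E'
# python3 to.py X Y Z PSI(deg): shift in tool axes and turn left to reach it
import sys;from h import *;from bench import r
s=r.sense();x,y,z,psi=map(float,sys.argv[1:])
M=R.from_rotvec(s["tcp_rot"]).as_matrix();a=np.degrees(np.arctan2(M[1,0],M[0,0]))
t=-np.radians((psi-a+90)%180-90)
print("pos",np.round(s["tool_pos"],4),"psi",round(a,1),"tilt",np.round(M[:2,2],4),"-> shift",np.round(M.T@(np.array([x,y,z])-s["tool_pos"]),4),"turn",round(t,3),"w",round(s["width"],4),"f",np.round(s["force"],1),"t",s["clock"],"q",np.round(s["joint_pos"],2))
E
python3 -m crank '[{"sx":0.03, "sy":-0.027, "spin":-0.125}, {"sx":0.06, "sy":-0.054, "spin":-0.25}, {"sx":0.09, "sy":-0.081, "spin":-0.375}, {"sx":0.12, "sy":-0.108, "spin":-0.5}, {"sx":0.147, "sy":-0.135, "spin":-0.625}]' 0.065 40
python3 to.py .611 .2325 .2 94.2
```

```text
clock: 0.52
tool_pos: [0.2817, -0.367, 0.2308]
tcp_rot: [-2.786, -1.45, -0.0]
force: [1.0, -0.1, -0.1]
width: 0.0651
grip_force: 0.0
pos [ 0.2817 -0.367   0.2308] psi 55.0 tilt [-0.0001  0.0009] -> shift [ 0.6799 -0.0743  0.0313] turn -0.685 w 0.0651 f [ 1.  -0.1 -0.1] t 0.5167 q [-1.09  0.1  -0.23  1.25  0.    1.09]
```

```bash

python3 -m crank '[{"sx":0.04, "sy":-0.004, "spin":-0.125}, {"sx":0.08, "sy":-0.008, "spin":-0.25}, {"sx":0.12, "sy":-0.012, "spin":-0.375}, {"sx":0.16, "sy":-0.016, "spin":-0.5}, {"sx":0.2, "sy":-0.022, "spin":-0.625}]' | tail -0
python3 to.py .611 .2325 .2 94.2
python3 -m crank '[{"sx":0.035, "sy":0.018, "spin":-0.06}, {"sx":0.07, "sy":0.036, "spin":-0.06}, {"sx":0.105, "sy":0.055, "spin":-0.06}, {"sx":0.14, "sy":0.074, "spin":-0.06}, {"sx":0.175, "sy":0.093, "spin":-0.06}]' | tail -0
python3 to.py .611 .2325 .2 94.2
python3 -m crank '[{"sx":0.034, "sy":0.022}, {"sx":0.068, "sy":0.044}, {"sx":0.102, "sy":0.066}, {"sx":0.136, "sy":0.088}, {"sx":0.17, "sy":0.11}]' | tail -0
python3 to.py .611 .2325 .2 94.2
```

```text
pos [ 0.3795 -0.1913  0.2311] psi 90.8 tilt [ 0.0002 -0.0001] -> shift [0.4206 0.2373 0.0311] turn -0.06 w 0.065 f [ 0.7 -0.3 -0.7] t 0.9333 q [-0.66  0.02 -0.31  1.24  0.    0.9 ]
pos [ 0.4708 -0.0153  0.2311] psi 93.9 tilt [-0.0002 -0.0002] -> shift [0.2377 0.1567 0.0311] turn -0.005 w 0.0649 f [ 0.8 -0.1 -0.1] t 1.35 q [-0.2   0.11 -0.21  1.25 -0.    1.3 ]
pos [0.5691 0.1617 0.2308] psi 93.9 tilt [-0.0006 -0.0003] -> shift [0.0678 0.0467 0.0307] turn -0.005 w 0.0646 f [ 0.2 -0.9 -0.3] t 1.7667 q [ 0.14  0.35  0.09  1.32 -0.    1.64]Exception ignored on flushing sys.stdout:
BrokenPipeError: [Errno 32] Broken pipe
Exception ignored on flushing sys.stdout:
BrokenPipeError: [Errno 32] Broken pipe
Exception ignored on flushing sys.stdout:
BrokenPipeError: [Errno 32] Broken pipe
```

```bash

python3 -m crank '[{"sx":0.034, "sy":0.0235, "sz":0.015, "spin":-0.005}, {"sx":0.0675, "sy":0.0465, "sz":0.03, "spin":-0.005}, {"sx":0.0675, "sy":0.0465, "sz":0.03, "spin":-0.005}]' >/dev/null
python3 to.py .611 .2325 .086 94.2
python3 -m crank '[{"sz":0.03}, {"sz":0.06}, {"sz":0.085}, {"sz":0.105}, {"sz":0.114}]'  >/dev/null
python3 -m crank '[{}]'  >/dev/null
python3 to.py .611 .2325 .086 94.2
```

```text
pos [0.6112 0.2351 0.1959] psi 94.4 tilt [-0.0045  0.0005] -> shift [-0.0027  0.      0.1099] turn 0.004 w 0.0649 f [-0.4 -0.5 -1. ] t 2.0167 q [0.24 0.49 0.22 1.31 0.   1.74]
pos [0.6083 0.2293 0.0842] psi 94.2 tilt [-0.0057 -0.0015] -> shift [ 0.003   0.0029 -0.0018] turn -0.001 w 0.0653 f [ 0.   0.7 -0.1] t 2.5167 q [ 0.24  0.54  0.02  1.06 -0.    1.74]
```

```bash

python3 -m crank '[{"sz":-0.001}, {"sz":-0.001}]'  >/dev/null
python3 to.py .611 .2325 .086 94.2
python3 -m crank '[{}, {}, {}, {}, {}]' 0.03 40
python3 - <<'E'
from h import *;from bench import r
c=r.capture("scene");cv2.imwrite("pics/s1.png",cv2.resize(c["image"][130:290,260:460],None,fx=4,fy=3.75))
E
```

```text
pos [0.6117 0.2303 0.0901] psi 94.2 tilt [0.0026 0.0005] -> shift [ 0.0023 -0.0005  0.0041] turn -0.0 w 0.0646 f [-0.  -0.4  0.4] t 2.6833 q [ 0.24  0.53  0.03  1.06 -0.    1.74]
clock: 3.1
tool_pos: [0.6117, 0.2304, 0.0901]
tcp_rot: [2.138, 2.3, 0.004]
force: [-0.5, -0.4, 5.5]
width: 0.0377
grip_force: 41.1
```

View pics/s1.png

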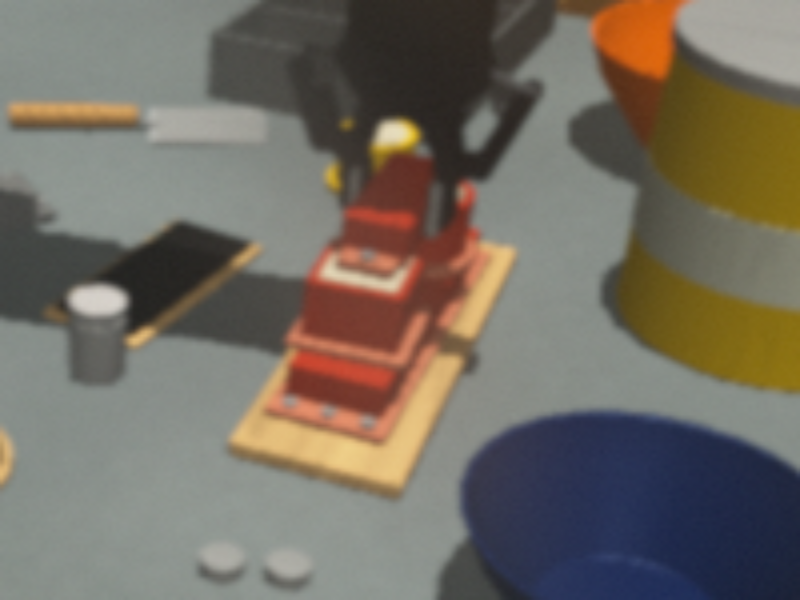

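The picture shows the fingers closed on the middle of the bar, at about (395,200) in the crop, and the measured width of 37.7 mm matches. Next I lift it and carry it to its pad.

```bash

python3 -m crank '[{"sz":-0.01}, {"sz":-0.03}, {"sz":-0.06}, {"sz":-0.08}, {"sz":-0.08}]' >/dev/null
python3 to.py .4575 .230 .1 84.9
python3 -m crank '[{"sy":-0.02, "spin":0.04}, {"sy":-0.05, "spin":0.08}, {"sy":-0.08, "spin":0.12}, {"sy":-0.11, "spin":0.16}, {"sy":-0.14, "spin":0.162}]' >/dev/null
python3 -m crank '[{}, {}]'
python3 to.py .4575 .230 .1 84.9
```

```text
pos [0.613  0.2308 0.1741] psi 94.2 tilt [0.0078 0.0018] -> shift [ 0.0104 -0.1557  0.0729] turn 0.162 w 0.0376 f [0.5 0.4 0.5] t 3.5667 q [ 0.24  0.48  0.16  1.24 -0.    1.74]
clock: 4.15
tool_pos: [0.4689, 0.2198, 0.1681]
tcp_rot: [-2.317, -2.121, 0.002]
force: [-0.3, 0.1, -0.7]
width: 0.0373
grip_force: 40.6
pos [0.4689 0.2198 0.1681] psi 85.0 tilt [-0.0013 -0.0005] -> shift [ 0.0092 -0.0122  0.0681] turn 0.001 w 0.0373 f [-0.3  0.1 -0.7] t 4.15 q [ 0.28  0.23 -0.22  1.12 -0.    1.94]
```

```bash

python3 -m crank '[{"sx":0.009, "sy":-0.012, "sz":0.03}, {"sx":0.009, "sy":-0.012, "sz":0.07}, {"sx":0.009, "sy":-0.012, "sz":0.1}, {"sx":0.009, "sy":-0.012, "sz":0.12}, {"sx":0.009, "sy":-0.012, "sz":0.12}]' >/dev/null
python3 -m crank '[{}, {}]' >/dev/null
python3 to.py .4575 .230 .0125 84.9
python3 - <<'E'
from h import *;from bench import r
c=r.capture("scene");cv2.imwrite("pics/s2.png",cv2.resize(c["image"][130:290,220:420],None,fx=4,fy=3.75))
E
```

```text
pos [0.4615 0.2303 0.0493] psi 84.9 tilt [0.0018 0.0005] -> shift [-0.0007 -0.004   0.0368] turn -0.0 w 0.0376 f [-0.1  0.3 -1. ] t 4.7333 q [ 0.31  0.33 -0.41  0.83 -0.    1.97]
```

View pics/s2.png

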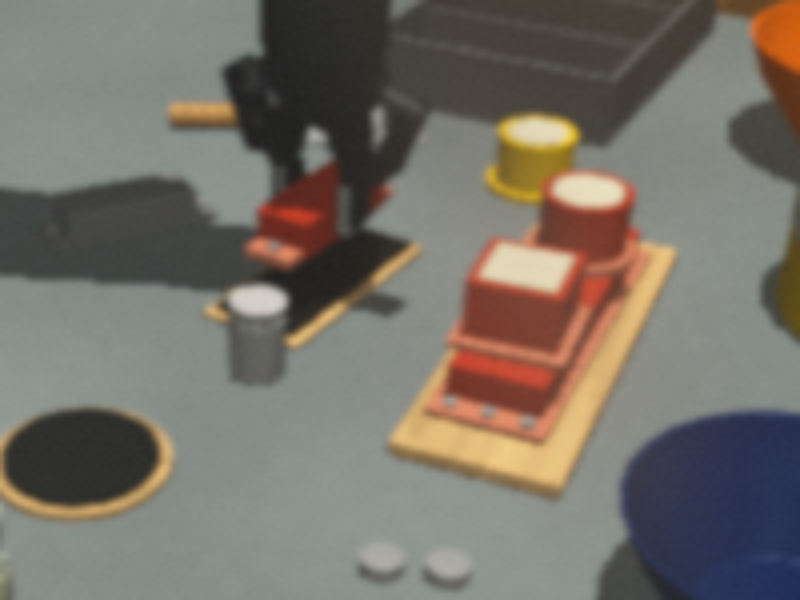

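The bar hangs level over its pad near (315,220), and the round and square pieces haven't shifted on the long one. I'll lower it.

```bash

python3 -m crank '[{"sy":-0.004, "sz":0.015}, {"sy":-0.004, "sz":0.028}, {"sy":-0.004, "sz":0.034}, {"sy":-0.004, "sz":0.034}, {"sy":-0.004, "sz":0.034}]' >/dev/null
python3 to.py .4575 .230 .0125 84.9
python3 -m crank '[{"sz":0.001}, {"sz":0.002}, {"sz":0.003}, {"sz":0.003}]'
python3 to.py .4575 .230 .0125 84.9
```

```text
pos [0.4567 0.2305 0.0152] psi 84.9 tilt [0.0014 0.0003] -> shift [-0.0005  0.0008  0.0027] turn -0.0 w 0.0376 f [-0.2 -0.6 -1.4] t 5.2 q [ 0.31  0.36 -0.46  0.75 -0.    1.97]
clock: 5.53
tool_pos: [0.4566, 0.2305, 0.0121]
tcp_rot: [2.317, 2.12, 0.002]
force: [-1.7, -0.4, 2.1]
width: 0.0375
grip_force: 41.2
pos [0.4566 0.2305 0.0121] psi 84.9 tilt [0.0016 0.0003] -> shift [-0.0004  0.001  -0.0004] turn 0.0 w 0.0375 f [-1.7 -0.4  2.1] t 5.5333 q [ 0.31  0.37 -0.46  0.74 -0.    1.97]
```

```bash

python3 -m crank '[{}, {}, {}, {}]' 0.08 >/dev/null
python3 -m crank '[{"sz":-0.02}, {"sz":-0.06}, {"sz":-0.1}, {"sz":-0.14}, {"sz":-0.18}]' >/dev/null
python3 -m crank '[{"sx":-0.04}, {"sx":-0.08}, {"sx":-0.12}, {"sx":-0.16}, {"sx":-0.2}]' >/dev/null
cat > m2.py <<'E'
from h import *;from bench import r
c=r.capture("top");np.savez("top1.npz",**c);im=c["image"]
vs,us=np.mgrid[125:190,145:275];uv=np.c_[us.ravel(),vs.ravel()];P=at_depth(c,uv)
b=im[uv[:,1],uv[:,0]].astype(int);red=(b[:,2]>1.6*b[:,1])
for lo,hi,n in((.08,.095,"top"),(.036,.048,"long")):
    for s in(1,-1):
        k=(P[:,2]>lo)&(P[:,2]<hi)&(s*(P[:,1]-.234)>0);print(n,s,k.sum(),rect(P[k]),P[k].mean(0))
    k=(P[:,2]>lo)&(P[:,2]<hi);print(n,rect(P[k]))
cv2.imwrite("pics/t1.png",cv2.resize(im[125:245,145:305],None,fx=5,fy=5,interpolation=cv2.INTER_CUBIC))
E
python3 m2.py;python3 to.py .611 .185 .1 94.2
```

```text
top 1 406 [608.4 287.4  53.8  51.8  44.6] [0.60858346 0.28751284 0.08672723]
top -1 515 [612.4 182.7  55.   53.7   6.6] [0.61170901 0.18260299 0.08674314]
top [610.2 234.6 159.6  56.5 -87.5]
long 1 446 [607.9 283.3 100.5  62.7 -85.5] [0.60423958 0.27561748 0.04211763]
long -1 401 [610.8 184.7 102.5  63.7 -84. ] [0.60966467 0.18495312 0.04254755]
long [608.8 233.8 200.2  66.3 -87.3]
pos [0.4373 0.0233 0.1913] psi 84.6 tilt [-0.0003 -0.0047] -> shift [0.1779 0.1576 0.0905] turn -0.168 w 0.08 f [-0.6 -3.6  0.1] t 6.75 q [-0.13  0.07 -0.36  1.14 -0.    1.54]
```

View pics/t1.png

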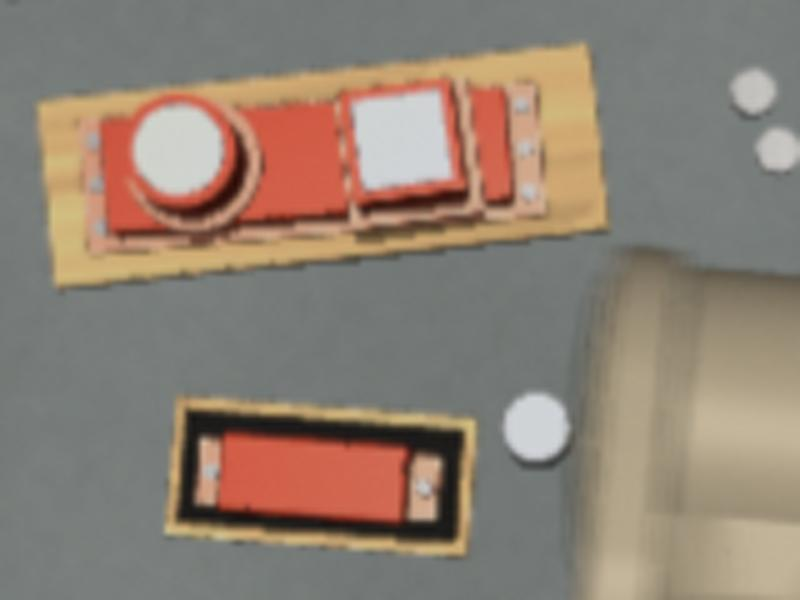

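The crop shows the bar centred on its pad at (313,475), the square piece at (405,140) and the round one at (180,150). Next is the square piece.

```bash

python3 -m crank '[{"sx":0.026, "sy":0.024, "spin":-0.05}, {"sx":0.055, "sy":0.05, "spin":-0.1}, {"sx":0.085, "sy":0.076, "spin":-0.15}, {"sx":0.115, "sy":0.103, "spin":-0.209}, {"sx":0.145, "sy":0.131, "spin":-0.209}]' 0.085 >/dev/null
python3 to.py .612 .1827 .054 96.6
python3 -m crank '[{}, {}]' >/dev/null
python3 to.py .612 .1827 .054 96.6
```

```text
pos [0.5824 0.1651 0.1912] psi 97.0 tilt [ 0.     -0.0001] -> shift [0.0139 0.0315 0.1372] turn 0.007 w 0.0852 f [ 0.4 -1.   0. ] t 7.1667 q [ 0.14  0.39  0.05  1.24 -0.    1.59]
pos [0.5821 0.1653 0.1893] psi 97.0 tilt [-0.0023 -0.0005] -> shift [0.0137 0.0321 0.1353] turn 0.007 w 0.0848 f [-1.3  0.2  0.4] t 7.3333 q [ 0.14  0.39  0.05  1.24 -0.    1.59]
```

```bash

python3 -m crank '[{"sx":0.0137, "sy":0.032, "sz":0.01, "spin":0.007}, {"sx":0.0137, "sy":0.032, "sz":0.04, "spin":0.007}, {"sx":0.0137, "sy":0.032, "sz":0.07, "spin":0.007}, {"sx":0.0137, "sy":0.032, "sz":0.09, "spin":0.007}, {"sx":0.0137, "sy":0.032, "sz":0.09, "spin":0.007}]' >/dev/null
python3 -m crank '[{}, {}]' >/dev/null
python3 to.py .612 .1827 .054 96.6
```

```text
pos [0.6119 0.1809 0.1031] psi 96.4 tilt [0.0018 0.0001] -> shift [0.0018 0.0002 0.0491] turn -0.003 w 0.0849 f [-0.4 -0.1  0.6] t 7.9167 q [ 0.16  0.49 -0.    1.07 -0.    1.62]
```

```bash

python3 -m crank '[{"sx":0.002, "sz":0.015}, {"sx":0.002, "sz":0.03}, {"sx":0.002, "sz":0.042}, {"sx":0.002, "sz":0.048}, {"sx":0.002, "sz":0.048}]' >/dev/null
python3 -m crank '[{}, {}]' >/dev/null
python3 to.py .612 .1827 .054 96.6
python3 -m crank '[{}, {}, {}, {}, {}]' 0.045 40
python3 to.py .612 .1827 .054 96.6
```

```text
pos [0.6124 0.1834 0.055 ] psi 96.5 tilt [0.0026 0.0003] -> shift [-0.0007 -0.0005  0.001 ] turn -0.002 w 0.0849 f [-0.5 -0.3 -0.6] t 8.5 q [ 0.17  0.53 -0.06  0.97 -0.    1.62]
clock: 8.92
tool_pos: [0.6123, 0.1835, 0.0544]
tcp_rot: [2.091, 2.342, 0.003]
force: [0.6, 0.1, 6.6]
width: 0.0539
grip_force: 43.5
pos [0.6123 0.1835 0.0544] psi 96.5 tilt [0.0023 0.0002] -> shift [-0.0007 -0.0004  0.0004] turn -0.002 w 0.0539 f [0.6 0.1 6.6] t 8.9167 q [ 0.17  0.53 -0.07  0.97 -0.    1.62]
```

```bash

python3 -m crank '[{"sz":-0.01}, {"sz":-0.035}, {"sz":-0.065}, {"sz":-0.095}, {"sz":-0.12}]' >/dev/null
python3 to.py .4558 -.2492 .17 101.1
python3 -m crank '[{"sx":-0.02, "sy":-0.01, "spin":-0.02}, {"sx":-0.05, "sy":-0.026, "spin":-0.04}, {"sx":-0.08, "sy":-0.042, "spin":-0.06}, {"sx":-0.11, "sy":-0.058, "spin":-0.08}, {"sx":-0.14, "sy":-0.074, "spin":-0.08}]' >/dev/null
python3 to.py .4558 -.2492 .17 101.1
```

```text
pos [0.6107 0.1833 0.1749] psi 96.5 tilt [-0.001  -0.0002] -> shift [-0.4122 -0.2027  0.0052] turn -0.081 w 0.0534 f [ 1.6 -0.5 -2.2] t 9.3333 q [ 0.17  0.46  0.12  1.23 -0.    1.62]
pos [0.5519 0.0349 0.173 ] psi 101.2 tilt [-0.0019 -0.    ] -> shift [-0.2602 -0.1492  0.0032] turn 0.001 w 0.0538 f [ 0.6 -1.  -1.8] t 9.75 q [-0.08  0.3  -0.12  1.15 -0.    1.29]
```

```bash

python3 -m crank '[{"sx":-0.034, "sy":-0.019}, {"sx":-0.068, "sy":-0.038}, {"sx":-0.102, "sy":-0.057}, {"sx":-0.136, "sy":-0.076}, {"sx":-0.17, "sy":-0.095}]' >/dev/null
python3 -m crank '[{"sx":-0.03, "sy":-0.017}, {"sx":-0.055, "sy":-0.032}, {"sx":-0.076, "sy":-0.045}, {"sx":-0.086, "sy":-0.05}, {"sx":-0.086, "sy":-0.05}]' >/dev/null
python3 -m crank '[{}, {}]' >/dev/null
python3 to.py .4558 -.2492 .06 101.1
```

```text
pos [ 0.4603 -0.242   0.1731] psi 101.1 tilt [-0.0006  0.0011] -> shift [-0.0063 -0.0058  0.1131] turn 0.0 w 0.0537 f [ 0.7  0.3 -0.8] t 10.75 q [-0.64  0.23 -0.21  1.13  0.    0.74]
```

```bash

python3 -m crank '[{"sx":-0.006, "sy":-0.006, "sz":0.03}, {"sx":-0.006, "sy":-0.006, "sz":0.06}, {"sx":-0.006, "sy":-0.006, "sz":0.09}, {"sx":-0.006, "sy":-0.006, "sz":0.115}, {"sx":-0.006, "sy":-0.006, "sz":0.125}]' >/dev/null
python3 -m crank '[{}, {}]' >/dev/null
python3 to.py .4558 -.2492 .022 101.1
python3 - <<'E'
from h import *;from bench import r
c=r.capture("scene");cv2.imwrite("pics/s3.png",cv2.resize(c["image"][190:400,80:340],None,fx=3,fy=2.85))
E
```

```text
pos [ 0.456  -0.2494  0.0486] psi 101.1 tilt [-0.0004  0.0004] -> shift [ 0.0002 -0.0002  0.0266] turn 0.001 w 0.0534 f [ 1.1 -0.4 -1.3] t 11.3333 q [-0.65  0.34 -0.39  0.84  0.    0.72]
```

View pics/s3.png

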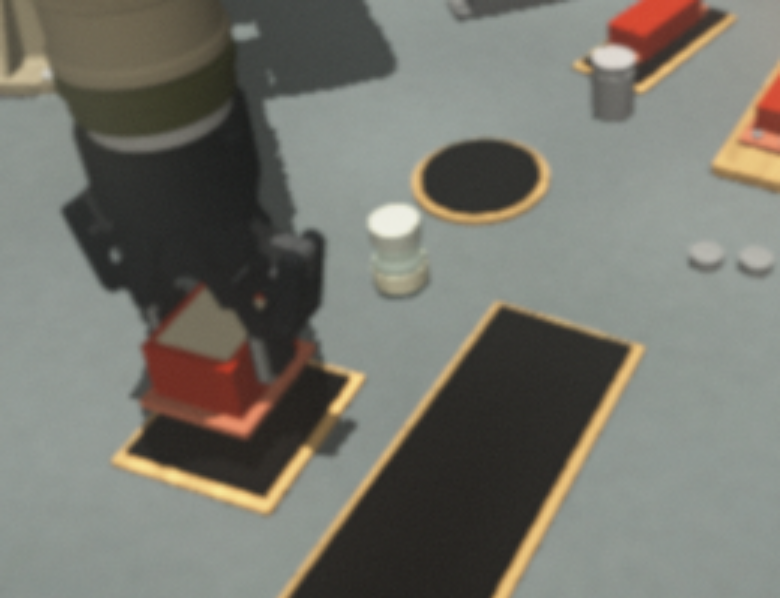

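The square piece hangs level over its pad near (225,400), and the jar at (397,250) hasn't been touched. I'll lower and release it.

```bash

python3 -m crank '[{"sz":0.012}, {"sz":0.02}, {"sz":0.0245}, {"sz":0.0245}, {"sz":0.0245}]' >/dev/null
python3 -m crank '[{"sz":0.001}, {"sz":0.002}, {"sz":0.0025}, {"sz":0.0025}]'
python3 -m crank '[{}, {}, {}, {}]' 0.085 >/dev/null
python3 -m crank '[{"sz":-0.02}, {"sz":-0.06}, {"sz":-0.1}, {"sz":-0.14}, {"sz":-0.17}]' >/dev/null
python3 to.py .6084 .2874 .17 96.6
```

```text
clock: 12.13
tool_pos: [0.4557, -0.2503, 0.0214]
tcp_rot: [1.997, 2.425, -0.0]
force: [0.4, -0.0, -1.6]
width: 0.0534
grip_force: 43.0
pos [ 0.4562 -0.2506  0.1949] psi 101.1 tilt [ 0.0026 -0.0021] -> shift [0.4989 0.2526 0.0241] turn 0.078 w 0.0846 f [ 0.6 -1.3  0.2] t 12.8833 q [-0.66  0.22 -0.17  1.18 -0.    0.72]
```

```bash

python3 -m crank '[{"sx":0.03, "sy":0.015}, {"sx":0.067, "sy":0.034}, {"sx":0.104, "sy":0.053}, {"sx":0.141, "sy":0.072}, {"sx":0.178, "sy":0.09}]' >/dev/null
python3 -m crank '[{"sx":0.037, "sy":0.019}, {"sx":0.074, "sy":0.038}, {"sx":0.111, "sy":0.056}, {"sx":0.148, "sy":0.075}, {"sx":0.185, "sy":0.094}]' >/dev/null
python3 -m crank '[{"sx":0.037, "sy":0.019}, {"sx":0.07, "sy":0.035}, {"sx":0.1, "sy":0.05}, {"sx":0.125, "sy":0.062}, {"sx":0.132, "sy":0.067}]' >/dev/null
python3 -m crank '[{}, {}]' >/dev/null
python3 m2.py; python3 to.py .6084 .2874 .1 101.1
```

```text
top 1 266 [610.8 281.7  48.9  40.6  35.7] [0.60954725 0.2796073  0.08645924]
top -1 0 [0. 0. 0. 0. 0.] [nan nan nan]
top [610.8 281.7  48.9  40.6  35.7]
long 1 314 [607.4 263.9  64.2  58.2  -2.1] [0.60764899 0.25291177 0.04238311]
long -1 906 [614.5 185.  101.5  56.7 -86.1] [0.61401589 0.18434023 0.04147156]
long [613.  215.2 161.8  63.5 -85.7]
pos [0.6067 0.2827 0.191 ] psi 101.0 tilt [-0.0008 -0.0009] -> shift [0.0043 0.0026 0.091 ] turn -0.001 w 0.0849 f [-0.3 -0.7 -0.3] t 14.35 q [ 0.32  0.51  0.25  1.31 -0.    1.69]m2.py:7: RuntimeWarning: Mean of empty slice.
  k=(P[:,2]>lo)&(P[:,2]<hi)&(s*(P[:,1]-.234)>0);print(n,s,k.sum(),rect(P[k]),P[k].mean(0))
  ret = um.true_divide(
```

```bash

python3 -m crank '[{"sx":0.0043, "sy":0.0026, "sz":0.03}, {"sx":0.0043, "sy":0.0026, "sz":0.06}, {"sx":0.0043, "sy":0.0026, "sz":0.09}, {"sx":0.0043, "sy":0.0026, "sz":0.115}, {"sx":0.0043, "sy":0.0026, "sz":0.125}]' >/dev/null
python3 -m crank '[{"sz":0.007}, {"sz":0.01}, {"sz":0.01}]' >/dev/null
python3 to.py .6084 .2874 .054 101.1
python3 -m crank '[{}, {}, {}, {}, {}]' 0.045 40
python3 -m crank '[{"sz":-0.01}, {"sz":-0.035}, {"sz":-0.065}, {"sz":-0.095}, {"sz":-0.12}]' >/dev/null
python3 to.py .4412 -.0044 .17 101.1
```

```text
pos [0.6094 0.2879 0.0571] psi 101.0 tilt [0.001  0.0002] -> shift [-0.0003 -0.001   0.0031] turn -0.002 w 0.085 f [ 0.2 -0.9 -0.7] t 15.0167 q [ 0.32  0.59  0.05  1.02 -0.    1.7 ]
clock: 15.43
tool_pos: [0.6101, 0.2889, 0.0583]
tcp_rot: [1.996, 2.424, 0.005]
force: [-0.2, -0.3, 5.2]
width: 0.0531
grip_force: 42.8
pos [0.6085 0.2885 0.1786] psi 101.1 tilt [0.0003 0.0001] -> shift [-0.2554 -0.2204  0.0085] turn -0.0 w 0.0528 f [ 0.4  0.2 -1.1] t 15.85 q [ 0.32  0.53  0.24  1.28 -0.    1.7 ]
```

```bash

python3 -m crank '[{"sx":-0.02, "sy":-0.017}, {"sx":-0.046, "sy":-0.04}, {"sx":-0.072, "sy":-0.062}, {"sx":-0.098, "sy":-0.085}, {"sx":-0.124, "sy":-0.107}]' >/dev/null
python3 -m crank '[{"sx":-0.026, "sy":-0.022}, {"sx":-0.052, "sy":-0.045}, {"sx":-0.078, "sy":-0.067}, {"sx":-0.104, "sy":-0.089}, {"sx":-0.124, "sy":-0.107}]' >/dev/null
python3 -m crank '[{}, {}]' >/dev/null
python3 to.py .442 -.0035 .06 101.1
```

```text
pos [0.4455 0.0031 0.1768] psi 100.9 tilt [0.0002 0.0001] -> shift [-0.0059 -0.0047  0.1168] turn -0.003 w 0.0528 f [-0.5 -0.4 -1.2] t 16.85 q [-0.17  0.09 -0.37  1.11  0.    1.21]
```

```bash

python3 -m crank '[{"sx":-0.006, "sy":-0.005, "sz":0.03}, {"sx":-0.006, "sy":-0.005, "sz":0.06}, {"sx":-0.006, "sy":-0.005, "sz":0.09}, {"sx":-0.006, "sy":-0.005, "sz":0.115}, {"sx":-0.006, "sy":-0.005, "sz":0.135}]' >/dev/null
python3 -m crank '[{"sz":0.005}, {"sz":0.01}, {"sz":0.01}]' >/dev/null
python3 to.py .442 -.0035 .026 101.1
```

```text
pos [ 0.4429 -0.0023  0.0312] psi 101.1 tilt [-0.0003  0.0001] -> shift [-0.001  -0.0011  0.0052] turn 0.0 w 0.0531 f [ 0.3  0.3 -1.7] t 17.5167 q [-0.19  0.23 -0.6   0.74  0.    1.19]
```

```bash

python3 -m crank '[{"sx":-0.001, "sy":-0.001, "sz":0.002}, {"sx":-0.001, "sy":-0.001, "sz":0.004}, {"sx":-0.001, "sy":-0.001, "sz":0.0055}, {"sx":-0.001, "sy":-0.001, "sz":0.0055}]'
python3 -m crank '[{"sz":0.0005}, {"sz":0.001}, {"sz":0.001}]'
```

```text
clock: 17.85
tool_pos: [0.4422, -0.0041, 0.0262]
tcp_rot: [1.997, 2.424, 0.001]
force: [-0.4, -1.1, -1.9]
width: 0.053
grip_force: 42.9
clock: 18.1
tool_pos: [0.442, -0.0041, 0.0253]
tcp_rot: [1.997, 2.424, 0.0]
force: [-1.7, -0.1, 3.6]
width: 0.053
grip_force: 43.3
```

```bash

python3 -m crank '[{}, {}, {}, {}]' 0.085 >/dev/null
python3 -m crank '[{"sz":-0.02}, {"sz":-0.06}, {"sz":-0.1}, {"sz":-0.14}, {"sz":-0.14}]' >/dev/null
sed -i 's/"top",//;s/(.08,.095,),//;s/(.08,.095,"top"),//' m2.py; python3 m2.py; python3 to.py .611 .234 .12 94
```

```text
pos [ 0.445  -0.0046  0.1691] psi 101.1 tilt [ 0.0088 -0.0018] -> shift [0.2025 0.2083 0.0501] turn 0.123 w 0.0848 f [ 0.1 -0.5 -1.1] t 18.9 q [-0.19  0.09 -0.39  1.08 -0.    1.19]Traceback (most recent call last):
  File "m2.py", line 5, in <module>
    for lo,hi,n in((.036,.048,"long")):
        ^^^^^^^
TypeError: cannot unpack non-iterable float object
```

```bash
sed -i 's/"long")):/"long"),):/' m2.py; python3 m2.py; python3 to.py .611 .234 .12 94
```

```text
long 1 895 [607.4 283.9 100.1  56.4 -86.2] [0.60746236 0.28385204 0.0414433 ]
long -1 902 [614.6 185.  101.3  56.5 -86.1] [0.61430011 0.1845424  0.04160956]
long [611.1 234.1 199.8  56.6 -85.9]
pos [ 0.4433 -0.0043  0.1666] psi 101.1 tilt [ 0.0046 -0.001 ] -> shift [0.2018 0.2101 0.0472] turn 0.123 w 0.0852 f [-0.6 -0.  -0.5] t 18.95 q [-0.19  0.09 -0.4   1.08 -0.    1.19]
```

View pics/t1.png

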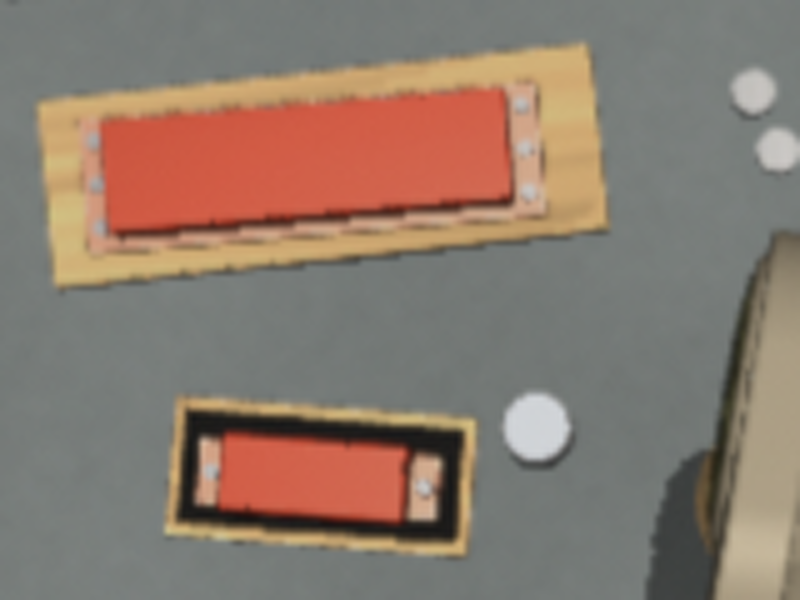

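The crop shows the long piece bare at (307,160) and the bar in place on its pad. I'm going for the long piece.

```bash

python3 -m crank '[{"sx":0.022, "sy":0.023, "spin":0.06}, {"sx":0.048, "sy":0.05, "spin":0.122}, {"sx":0.074, "sy":0.077, "spin":0.122}, {"sx":0.1, "sy":0.104, "spin":0.122}, {"sx":0.126, "sy":0.131, "spin":0.122}]' >/dev/null
python3 to.py .611 .234 .02 94.1
python3 -m crank '[{"sx":0.015, "sy":0.0275}, {"sx":0.035, "sy":0.055}, {"sx":0.06, "sy":0.083}, {"sx":0.063, "sy":0.085}, {"sx":0.063, "sy":0.085}]' >/dev/null
python3 -m crank '[{}, {}]' >/dev/null
python3 to.py .611 .234 .02 94.1
```

```text
pos [0.5457 0.1461 0.1626] psi 94.0 tilt [-0.0033 -0.0006] -> shift [0.0831 0.0718 0.1423] turn -0.001 w 0.0853 f [-0.4 -0.1 -0.1] t 19.3667 q [ 0.12  0.33 -0.11  1.14 -0.    1.62]
pos [0.625  0.2128 0.1637] psi 94.0 tilt [-0.0027 -0.0009] -> shift [ 0.0222 -0.0121  0.1437] turn -0.001 w 0.0852 f [ 0.4  0.1 -0.5] t 19.95 q [ 0.21  0.51  0.17  1.24 -0.    1.71]
```

```bash

python3 -m crank '[{"sx":0.022, "sy":-0.012, "sz":0.02}, {"sx":0.022, "sy":-0.012, "sz":0.05}, {"sx":0.022, "sy":-0.012, "sz":0.08}, {"sx":0.022, "sy":-0.012, "sz":0.105}, {"sx":0.022, "sy":-0.012, "sz":0.12}]' >/dev/null
python3 -m crank '[{}, {}]' >/dev/null
python3 to.py .611 .234 .018 94.1
```

```text
pos [0.6116 0.2335 0.0447] psi 94.0 tilt [-0.0019 -0.0007] -> shift [ 0.0005 -0.0005  0.0267] turn -0.002 w 0.0844 f [-0.1 -0.5  0.7] t 20.5333 q [ 0.24  0.57 -0.02  0.98 -0.    1.74]
```

```bash

python3 -m crank '[{"sz":0.012}, {"sz":0.02}, {"sz":0.026}, {"sz":0.026}, {"sz":0.026}]' >/dev/null
python3 to.py .611 .234 .018 94.1
python3 -m crank '[{}, {}, {}, {}, {}]' 0.047 60
python3 to.py .611 .234 .018 94.1
```

```text
pos [0.6126 0.2346 0.0185] psi 94.1 tilt [-0.0007 -0.0003] -> shift [-0.0005 -0.0017  0.0005] turn -0.001 w 0.085 f [ 0.3  0.1 -0.3] t 20.95 q [ 0.24  0.6  -0.05  0.92 -0.    1.74]
clock: 21.37
tool_pos: [0.6135, 0.235, 0.0196]
tcp_rot: [2.141, 2.298, 0.002]
force: [-0.2, -0.6, 4.7]
width: 0.0548
grip_force: 67.0
pos [0.6135 0.235  0.0196] psi 94.1 tilt [0.0014 0.0003] -> shift [-0.0008 -0.0026  0.0016] turn -0.0 w 0.0548 f [-0.2 -0.6  4.7] t 21.3667 q [ 0.24  0.6  -0.05  0.92 -0.    1.74]
```

```bash

python3 -m crank '[{"sz":-0.005}, {"sz":-0.02}, {"sz":-0.045}, {"sz":-0.07}, {"sz":-0.09}]' >/dev/null
python3 -m crank '[{}, {}]' >/dev/null
python3 to.py .5896 -.2265 .1 97.2
python3 - <<'E'
from h import *;from bench import r
c=r.capture("scene");cv2.imwrite("pics/s4.png",c["image"])
E
```

```text
pos [0.6134 0.2349 0.1092] psi 94.1 tilt [0.0016 0.0003] -> shift [-0.4585 -0.0565  0.009 ] turn -0.055 w 0.0547 f [ 0.1 -0.5 -5. ] t 21.95 q [ 0.24  0.52  0.06  1.11 -0.    1.74]
```

View pics/s4.png

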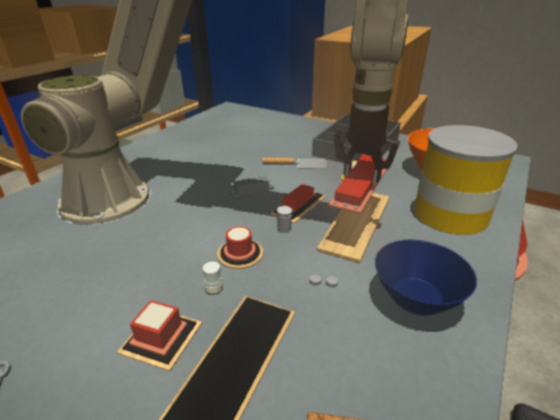

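The long piece hangs level above the board at (358,190). The round piece is on its pad at (240,245), the square on its pad at (158,328), and the tin and jar haven't moved. Next I carry the long piece over.

```bash

python3 -m crank '[{"sx":-0.015, "sy":-0.002, "spin":-0.01}, {"sx":-0.04, "sy":-0.005, "spin":-0.02}, {"sx":-0.07, "sy":-0.0086, "spin":-0.03}, {"sx":-0.1, "sy":-0.0123, "spin":-0.04}, {"sx":-0.13, "sy":-0.016, "spin":-0.055}]' >/dev/null
python3 to.py .5896 -.2265 .1 97.2
python3 -m crank '[{"sx":-0.032, "sy":-0.006}, {"sx":-0.064, "sy":-0.012}, {"sx":-0.096, "sy":-0.018}, {"sx":-0.128, "sy":-0.023}, {"sx":-0.16, "sy":-0.029}]' >/dev/null
python3 -m crank '[{"sx":-0.032, "sy":-0.006}, {"sx":-0.064, "sy":-0.012}, {"sx":-0.094, "sy":-0.017}, {"sx":-0.12, "sy":-0.022}, {"sx":-0.14, "sy":-0.026}]' >/dev/null
python3 -m crank '[{}, {}]' >/dev/null
python3 to.py .5896 -.2265 .04 97.2
```

```text
pos [0.604  0.1029 0.1057] psi 97.3 tilt [-0.0049 -0.0004] -> shift [-0.3249 -0.0561  0.0059] turn 0.002 w 0.0547 f [ 0.2  0.  -4. ] t 22.4167 q [ 0.04  0.45 -0.06  1.06 -0.    1.48]
pos [ 0.5876 -0.2012  0.1061] psi 97.1 tilt [-0.0038  0.0021] -> shift [-0.0255 -0.0009  0.066 ] turn -0.002 w 0.0546 f [ 0.4  0.6 -3.4] t 23.4167 q [-0.46  0.47 -0.04  1.07  0.    0.99]
```

```bash

python3 -m crank '[{"sx":-0.012, "sy":-0.001, "sz":0.01}, {"sx":-0.0255, "sy":-0.001, "sz":0.035}, {"sx":-0.0255, "sy":-0.001, "sz":0.055}, {"sx":-0.0255, "sy":-0.001, "sz":0.068}, {"sx":-0.0255, "sy":-0.001, "sz":0.068}]' >/dev/null
python3 -m crank '[{}, {}]' >/dev/null
python3 to.py .5896 -.2265 .0166 97.2
```

```text
pos [ 0.5918 -0.2255  0.0409] psi 97.3 tilt [ 0.     -0.0001] -> shift [-0.0007 -0.0023  0.0243] turn 0.001 w 0.0545 f [ 0.1  0.2 -4.1] t 24.0 q [-0.49  0.54 -0.1   0.94 -0.    0.95]
```

```bash

python3 -m crank '[{"sy":-0.002, "sz":0.01}, {"sy":-0.002, "sz":0.018}, {"sy":-0.002, "sz":0.022}, {"sy":-0.002, "sz":0.022}, {"sy":-0.002, "sz":0.022}]'
python3 -m crank '[{"sz":0.001}, {"sz":0.002}, {"sz":0.0025}, {"sz":0.0025}]'
```

```text
clock: 24.42
tool_pos: [0.5892, -0.2261, 0.0184]
tcp_rot: [-2.077, -2.356, 0.0]
force: [0.4, -0.9, -3.5]
width: 0.0547
grip_force: 66.1
clock: 24.75
tool_pos: [0.5898, -0.2265, 0.0166]
tcp_rot: [2.077, 2.356, 0.0]
force: [-0.3, -0.7, -3.2]
width: 0.0545
grip_force: 66.2
```

```bash

python3 -m crank '[{"sz":0.0007}, {"sz":0.0014}, {"sz":0.0014}]'
python3 -m crank '[{}, {}, {}, {}]' 0.085
python3 -m crank '[{"sz":-0.02}, {"sz":-0.05}, {"sz":-0.09}, {"sz":-0.13}, {"sz":-0.17}]' >/dev/null
python3 -m crank '[{"sx":0.04}, {"sx":0.08}, {"sx":0.12}, {"sx":0.16}, {"sx":0.2}]' >/dev/null
python3 -m crank '[{"sx":0.04}, {"sx":0.08}, {"sx":0.12}, {"sx":0.16}, {"sx":0.2}]' >/dev/null
python3 - <<'E'
from h import *;from bench import r
c=r.capture("top");im=c["image"];np.savez("top2.npz",**c);cv2.imwrite("pics/t3.png",cv2.resize(im[120:260,145:465],None,fx=2.5,fy=2.5,interpolation=cv2.INTER_CUBIC))
vs,us=np.mgrid[120:260,145:465];uv=np.c_[us.ravel(),vs.ravel()];P=at_depth(c,uv)
for n,x,y,h,q in(("long",.5896,-.2265,.039,.14),("round",.4412,-.0044,.054,.05),("square",.4558,-.2492,.054,.05),("bar",.4575,.2323,.039,.08)):
    k=(abs(P[:,2]-h)<.006)&(np.hypot(P[:,0]-x,P[:,1]-y)<q);print(n,k.sum(),rect(P[k]) if k.sum() else '',np.median(P[k,2]))
E
python3 to.py .6 .2 .2 97
```

```text
clock: 25.0
tool_pos: [0.5898, -0.2264, 0.0166]
tcp_rot: [2.076, 2.356, 0.0]
force: [-3.2, 1.5, 7.5]
width: 0.0548
grip_force: 67.4
clock: 25.33
tool_pos: [0.5898, -0.2265, 0.0151]
tcp_rot: [2.077, 2.356, 0.0]
force: [-0.3, 1.0, 0.8]
width: 0.0851
grip_force: 0.0
long 1835 [ 535.5 -234.3  202.   163.6  -82. ] 0.03883150506119826
round 377 [440.6  -5.1  51.1  51.1  89.3] 0.05426246891361308
square 519 [ 453.8 -250.7   57.7   53.6  -79.3] 0.05433347287024204
bar 0  nan
pos [0.5374 0.1791 0.185 ] psi 97.6 tilt [-0.0001  0.0046] -> shift [ 0.0125  0.0648 -0.0149] turn 0.01 w 0.0852 f [-0.5  4.2  0.2] t 26.6333 q [ 0.18  0.31 -0.07  1.19  0.    1.62]
  return _methods._mean(a, axis=axis, dtype=dtype,
  ret = ret.dtype.type(ret / rcount)
```

View pics/t3.png

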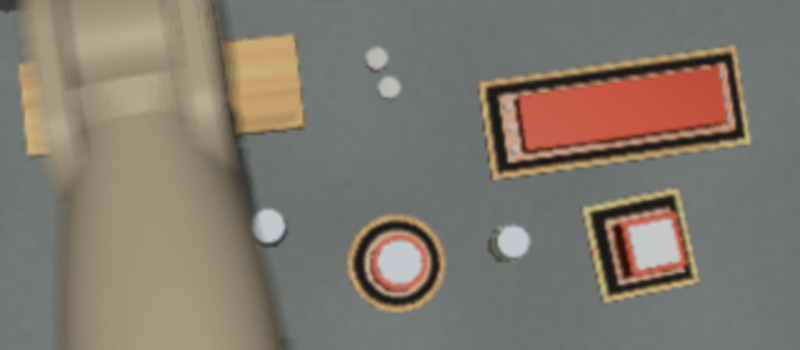

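The picture shows the long piece centred on its pad at (615,112), the round one at (398,262) and the square one at (643,245). The bar, now hidden by the arm, was centred on its pad in the earlier crop. I'll let the arm settle and hand in.

```bash
python3 -m crank '[{}, {}, {}, {}, {}]'; python3 -c "
from bench import r;print(r.close_job())"
```

```text
clock: 27.05
tool_pos: [0.5397, 0.169, 0.1848]
tcp_rot: [2.08, 2.354, -0.0]
force: [-0.1, -0.9, -0.2]
width: 0.0853
grip_force: 0.0
the job is handed in; nothing more can be done
None
```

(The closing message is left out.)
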